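# Empty an inspection tray into a sorting carousel

### The job

Turn the sorting carousel until the middle of its widest compartment is squarely under the chute's spout, and let go of it. Then lift the tray of three brass shafts, rest its open lip gently on the chute's sill with the shafts still in it, and tip all three down the chute into that compartment without touching the shafts with the gripper. Put the empty tray back level on its mat and leave the carousel so set and the jar, screwdriver and cup where they are.

Things in the scene. Friction and masses are not known exactly. Their poses are not given: they have to be found in the camera images.
- sorter: grey stand bolted to the bench; origin on the bench on the carousel's vertical axis; its y axis points level from the carousel's axis towards the chute. It carries the chute and the carousel. A grey post 60 mm wide, 30 mm deep stands under the chute's sill, centred at y = 232 mm. The tops of the two chute walls are its highest points, 205 mm above the bench
- chute: bright steel chute fixed over one side of the carousel; same origin and axes as the sorter. Its flat floor, 40 degrees steep, falls from the inner edge of the sill (y = 215 mm, height 175 mm) to its lower end (y = 120 mm, height 95 mm). Side walls 38 mm high, about 119 mm apart at the sill narrowing to 89 mm at the lower end
- sill (a point): middle of the inner edge of the chute's sill, on its top face, where the chute's floor begins. The sill is a level ledge 150 mm wide (along the sorter's x) that extends 34 mm outwards (+y of the sorter) from here, 175 mm above the bench. Rigid
- spout (a point): the point where parts drop from the chute: 100 mm from the carousel's axis along the sorter's y, 95 mm above the bench
- wide_compartment (a point): floor point in the middle of the carousel's widest compartment, 100 mm from the axis; it turns with the carousel; its y axis points outward from the carousel's axis, its z up. The compartment spans 50 degrees each side of it and is empty; the four others span 65 degrees each and have a brass specimen part fixed in the middle. Its floor is 25 mm above the bench, the dividers and the rim (radius 155 mm) reach 68 mm
- hub_handle (a point): grip point of the black bar handle on the carousel's hub, on the axis, 105 mm above the bench. The bar is 80 mm long, 16 mm thick, from 84 mm to 125 mm above the bench, and runs level, square to the line from the axis to the wide compartment (along the x axis of this point, which turns with the carousel). The hub under it is 84 mm in diameter
- carousel (a joint): turn of the carousel in rad, counter-clockwise from above; 0 or any full turn: widest compartment under the chute. Turns both ways (limits +-9 rad) and stays where it is left: stiff bearing, about 0.15 N m
- mat: black rubber mat fixed on the bench, 240 x 190 x 3 mm; origin at the centre of its underside
- tray: shallow aluminium tray 150 mm (x) by 96 mm (y), 200 to 330 g; origin at the centre of its underside; floor 4 mm thick; walls 30 mm high at the back (-x) and sides; the front end (+x, 75 mm from the origin) is open: the pouring lip. A level black bar handle 14 mm thick (x), 98 mm long (y), 71 to 97 mm above the underside, spans it at x = -10 mm on two side posts.
- shaft0: brass shaft, 70 mm long, 12 mm thick, with an 18 mm square collar at each end, 80 g; origin on its underside at mid-length, x along it. It starts on the tray's floor, lying roughly along the tray. Polished: it slides on tray and chute at a slope of about 14 to 20 degrees
- shaft1: brass shaft, 70 mm long, 12 mm thick, with an 18 mm square collar at each end, 80 g; origin on its underside at mid-length, x along it. It starts on the tray's floor, lying roughly along the tray. Polished: it slides on tray and chute at a slope of about 14 to 20 degrees
- shaft2: brass shaft, 70 mm long, 12 mm thick, with an 18 mm square collar at each end, 80 g; origin on its underside at mid-length, x along it. It starts on the tray's floor, lying roughly along the tray. Polished: it slides on tray and chute at a slope of about 14 to 20 degrees
- jar: white plastic jar 70 mm in diameter, 100 mm tall, standing; origin at its underside. Leave alone
- driver: screwdriver with a black handle lying on the bench. Leave alone
- pot: open steel cup 80 mm across, 60 mm tall, standing; origin at its underside. Leave alone
Not all that is in view belongs to the job. Leave any purple or turquoise look-alike of the shaft0 alone.

How it is judged:
By the outcome, as a careful person would: the job done as asked, in the order asked, and still so for the second after the job is handed in, with the robot touching nothing.
It also fails if it takes over 72 s, if anything falls off the work surface, if the arm or the gripper's body presses on something with over 40 N, if the wrist force passes 120 N, or if a joint passes its speed limit or range.

### The arm

A 7-joint arm with a two-finger parallel gripper is mounted at the origin on the work surface. World frame = base frame: x ahead of the robot, y to its left, z up, the work surface at z = 0. Lengths are in m, angles in degrees, forces in N, time in s.
With the tool pointing down it reaches from about 0.35 to 0.9 m from the base axis. Payload 7.2 kg.
Tool frame: the origin (TCP) lies midway between the tips of the shut fingers; the grasp point (between the pads) lies 19 mm behind it (arm.hold_point_z is the distance from the TCP to the grasp point, in m); z points along the fingers, y is the line along which they close (so a half turn about z gives the same grasp; the last joint's range is limited). The gripper opens to 88 mm and grips with 3 to 60 N. Pads are 20 mm wide; open, the fingers measure 115 mm over their backs; the gripper's body (75 mm by 178 mm) begins 61 mm behind the grasp point.
Start: joints at [68.342, 23.554, -0.728, 91.456, 0.321, 64.991, -4.71], TCP at [0.191, -0.595, 0.223] pointing down, gripper open.
Joint ranges: [-169.25, 169.25], [-16.82, 113.86], [-84.01, 82.57], [7.8, 145.47], [-59.2, 239.2], [7.22, 106.19], [-163.78, 163.78]. Speed limits (degrees/s): [136.94, 136.94, 172.46, 172.46, 180, 180, 180].

### API

Orientations are given as a 3x3 rotation matrix whose columns are the frame's x, y, z axes.
In Python, from workcell import arm, optics gives the robot as it stands. The module is installed in compiled form; this text tells all that it offers.
- The arm moves only by the shell command python3 -m jog 'ROWS' [FORCE]. ROWS is JSON, a list of rows, each an object with "dr": the turn, a rotation vector about the tool's x, y, z in units of 5 degrees (1.0 is 5 degrees), a list of three; "travel": the shift along the tool's x, y, z in units of 40 mm (1.0 is 40 mm), a list of three; "claw": the gripper command: -1 is fully open, 1 is shut, values between are in proportion. A call has 1 to 5 rows; each row shifts and turns the commanded pose from where the row before left it, along the tool's axes as they then stand; what a row does not reach is not made up. A row lasts 1/10 s, in which the tool goes at most 50 mm and 8.59 degrees, less where a joint would pass 70% of its speed; a pose out of reach is approached as far as the arm can. A call is refused whole if a number of a shift passes 1 or a number of a turn 1, either way. A call with a gripper value outside its range is refused whole. The fingers move at their own pace and stop on an object; FORCE is the grip in N (left out, the last holds). Time passes only in rows, so rows that do not move let the fingers close. It gives the time, the measured TCP pose, the force, the opening and the grip force at its end, in the units of the state.
- arm.state(): the state, without advancing time (a new reading comes with each control period).
- optics.read_camera(name): name is "scene" or "top" or "wrist"; returns a dict with "img" (420x560x3 uint8, red, green, blue), "camera_matrix" (3x3 intrinsics, pixels), "camera_from_world" (4x4, takes a point from world to camera coordinates). Camera axes: x right, y down, z forward; pixel columns grow to the right and rows downward; lengths in m; the calibration is good to about 2 mm. A picture is of the moment at which its call begins. There is no depth.
- arm.sign_off(): hands the job in; it is judged then, once.
The state is a dict: "clock": time; "q": joint angles; "qd": joint speeds; "tau": joint torques, N m; "ee_pos": TCP position; "eef_rot": TCP orientation; "force": force on the tool from outside, world axes, zero at the start; "ft_torque": the same for the moment, N m; "finger_gap": opening from 0.0 (shut) to 1.0 (fully open); "finger_force": force on a finger pad.
Only numpy, scipy, OpenCV 4.12 (cv2) and the standard library are available. Lean on these libraries where they do the work, as an engineer would, in place of code of your own. Each camera call takes 0.05 s, during which the arm holds its last target. There are 200 camera calls.

## Working session

There is one attempt and no reset: what is moved stays moved. The work goes in short steps, Python scripts to look and compute and a shell command to move; the robot and the scene stay as the last step left them, time stands still between calls to the robot, and variables do not carry over. Pictures are saved under pics/ and viewed, at most 10 in all, crops included, and the job is handed in when it is done.

```bash
mkdir -p pics
python3 - <<'E'
from workcell import arm, optics
import cv2,pickle
d={}
for n in("scene","top"):
    r=optics.read_camera(n);d[n]=r
    cv2.imwrite(f"pics/{n}0.png",r["img"][:,:,::-1])
pickle.dump(d,open("d0.pkl","wb"))
s=arm.state();print(s["clock"],s["ee_pos"],s["eef_rot"],s["force"],arm.hold_point_z)
E
```

```text
0.1 [ 0.19036664 -0.59484665  0.22189907] [[ 9.52372483e-01  3.04936622e-01 -5.56779388e-04]
 [ 3.04937105e-01 -9.52371556e-01  1.33496926e-03]
 [-1.23179834e-04 -1.44117069e-03 -9.99998954e-01]] [-0.2127004   0.23437832  1.04116093] 0.0187
```

View pics/scene0.png

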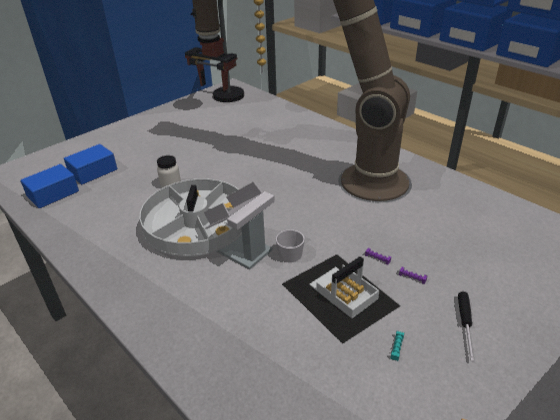

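View pics/top0.png

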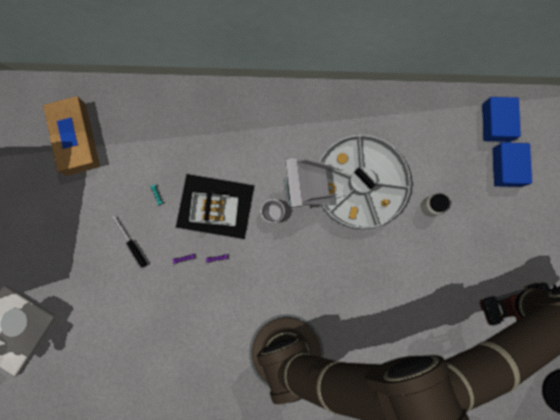

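The scene view shows the carousel (195,215), chute, cup (290,246), and tray on its mat (347,288). The top view has the carousel centre near (366,181), chute sill at (293,182), tray at (213,208). Next I zoom in on the top view.

```bash
cat > h.py <<'E'
import numpy as np,cv2
def ray(r,uv,z):
    K=r["camera_matrix"];T=r["camera_from_world"];R,t=T[:3,:3],T[:3,3]
    c=-R.T@t;d=R.T@np.linalg.solve(K,[uv[0],uv[1],1.]);return c+d*(z-c[2])/d[2]
def proj(r,p):
    T=r["camera_from_world"];q=r["camera_matrix"]@(T[:3,:3]@np.array(p)+T[:3,3]);return q[:2]/q[2]
E
python3 - <<'E'
import pickle,cv2,numpy as np
from h import *
d=pickle.load(open("d0.pkl","rb"));r=d["top"]
im=r["img"][125:250,165:425,::-1]
big=cv2.resize(im,None,fx=3,fy=3,interpolation=cv2.INTER_CUBIC)
cv2.imwrite("pics/topz.png",big)
print(-r["camera_from_world"][:3,:3].T@r["camera_from_world"][:3,3])
for n,uv,z in[("hub",(364,179),.125),("ctr",(366,181),.068),("tray",(213,208),.03)]:print(n,ray(r,uv,z))
E
```

```text
[0.24352673 0.03155879 1.55877168]
hub [ 0.55584357 -0.23259171  0.125     ]
ctr [ 0.56170154 -0.24970784  0.068     ]
tray [0.46326986 0.25630151 0.03      ]
```

View pics/topz.png

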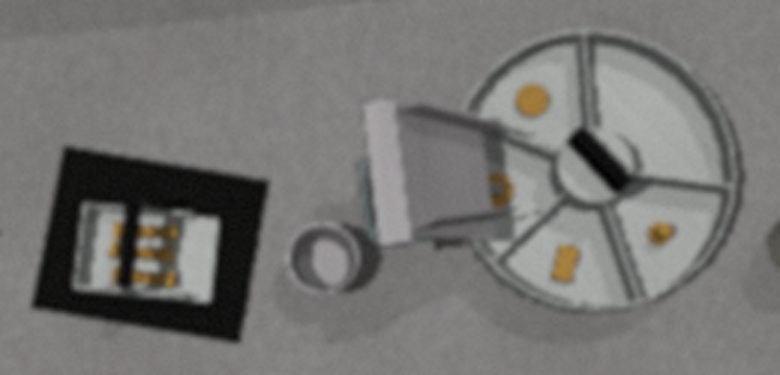

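The zoom shows the widest compartment at upper right (dividers near (587,80) and (690,183)), the hub bar from (580,138) to (625,185), the sill strip (367,102)-(385,243), and the tray with its handle at (130,245) and lip to the right. Now measure.

Run:
```python
import pickle,cv2,numpy as np
from h import *
d=pickle.load(open("d0.pkl","rb"));r=d["top"];im=r["img"]
hsv=cv2.cvtColor(im,cv2.COLOR_RGB2HSV);g=im.max(2)
def comp(mask,roi,name,z):
    u0,u1,v0,v1=roi;m=np.zeros(mask.shape,np.uint8);m[v0:v1,u0:u1]=mask[v0:v1,u0:u1]
    cs,_=cv2.findContours(m,cv2.RETR_EXTERNAL,cv2.CHAIN_APPROX_NONE);c=max(cs,key=cv2.contourArea)
    b=cv2.boxPoints(cv2.minAreaRect(c));w=np.array([ray(r,p,z)[:2] for p in b]);ctr=w.mean(0)
    e=[w[1]-w[0],w[2]-w[1]];e.sort(key=np.linalg.norm)
    print(name,"ctr",ctr.round(4),"sides",[round(np.linalg.norm(x),4) for x in e],"long ang",np.degrees(np.arctan2(e[1][1],e[1][0])).round(1));return c
dark=(g<45)
comp(dark,(345,385,160,200),"bar",.125)
comp(dark,(170,262,165,245),"mat",.003)
comp((g>140),(186,242,190,230),"trayfloor",.01)
comp(dark,(203,213,190,225),"trayhandle",.1)
comp((g>135),(284,306,155,210),"sill",.175)
# rim outer circle: use bright pixels far from chute
pts=[]
c0=np.array([366,181.])
for a in np.radians(np.r_[-100:100:4]):   # away from chute (left)
    for rr in np.arange(52,38,-.5):
        p=c0+rr*np.array([np.cos(a),np.sin(a)])
        if g[int(round(p[1])),int(round(p[0]))]<90: continue
    prof=[float(cv2.getRectSubPix(g,(1,1),tuple(map(float,c0+q*np.array([np.cos(a),np.sin(a)]))))[0,0]) for q in np.arange(38,54,.5)]
    k=np.argmin(prof);pts.append(ray(r,c0+(38+.5*k)*np.array([np.cos(a),np.sin(a)]),.068)[:2])
pts=np.array(pts);A=np.c_[2*pts,np.ones(len(pts))];s=np.linalg.lstsq(A,(pts**2).sum(1),rcond=None)[0]
print("rim",s[:2],np.sqrt(s[2]+s[:2]@s[:2]))
```

```text
bar ctr [ 0.559  -0.2341] sides [np.float64(0.0206), np.float64(0.0747)] long ang -138.3
mat ctr [0.4749 0.2545] sides [np.float64(0.1849), np.float64(0.238)] long ang -98.6
trayfloor ctr [0.4598 0.2077] sides [np.float64(0.0516), np.float64(0.0904)] long ang -4.5
trayhandle ctr [0.4627 0.2641] sides [np.float64(0.0289), np.float64(0.0972)] long ang -177.2
sill ctr [ 0.5318 -0.0069] sides [np.float64(0.0343), np.float64(0.1487)] long ang -171.3
rim [ 0.55624475 -0.2444259 ] 0.14848558160471764
```

```bash
python3 -m jog '[{"dr":[0,0,0],"travel":[0.9,-0.45,0],"claw":-1},{"dr":[0,0,0],"travel":[1,-0.5,0],"claw":-1},{"dr":[0,0,0],"travel":[1,-0.5,0],"claw":-1},{"dr":[0,0,0],"travel":[1,-0.5,0],"claw":-1},{"dr":[0,0,0],"travel":[1,-0.5,0],"claw":-1}]' 20
python3 -m jog '[{"dr":[0,0,0],"travel":[1,-0.5,0],"claw":-1},{"dr":[0,0,0],"travel":[1,-0.5,0],"claw":-1},{"dr":[0,0,0],"travel":[1,-0.5,0],"claw":-1},{"dr":[0,0,0],"travel":[1,-0.5,0],"claw":-1},{"dr":[0,0,0],"travel":[1,-0.5,0],"claw":-1}]'
python3 -m jog '[{"dr":[0,0,-1],"travel":[0,0,0],"claw":-1},{"dr":[0,0,-1],"travel":[0,0,0],"claw":-1},{"dr":[0,0,-1],"travel":[0,0,0],"claw":-1},{"dr":[0,0,-1],"travel":[0,0,0],"claw":-1},{"dr":[0,0,-0.8],"travel":[0,0,0],"claw":-1}]'
python3 - <<'E'
from workcell import arm, optics
import cv2,pickle,numpy as np
from h import *
r=optics.read_camera("wrist");s=arm.state()
cv2.imwrite("pics/w1.png",r["img"][:,:,::-1]);pickle.dump(r,open("w1.pkl","wb"))
print(s["q"],s["clock"],s["eef_rot"])
E
```

```text
clock: 0.6
ee_pos: [0.3482, -0.4406, 0.2224]
eef_rot: [[0.952, 0.305, -0.0], [0.305, -0.952, 0.0], [-0.0, -0.0, -1.0]]
force: [1.2, -1.1, -0.5]
finger_gap: 0.997
finger_force: 0.0
clock: 1.1
ee_pos: [0.5082, -0.2845, 0.2224]
eef_rot: [[0.952, 0.305, -0.0], [0.305, -0.952, 0.0], [-0.0, -0.0, -1.0]]
force: [-0.5, -0.6, -0.3]
finger_gap: 0.996
finger_force: 0.0
clock: 1.6
ee_pos: [0.5071, -0.2858, 0.2222]
eef_rot: [[0.744, 0.669, -0.001], [0.669, -0.744, 0.0], [-0.0, -0.001, -1.0]]
force: [0.6, 0.4, 0.0]
finger_gap: 1.0
finger_force: 0.0
[ 36.72013883  20.40710762 -15.72008983  96.80301688   6.04807641
  63.67320933 -28.5955593 ] 1.65 [[ 7.41301978e-01  6.71171130e-01 -8.31392492e-04]
 [ 6.71171547e-01 -7.41301972e-01  3.76381553e-04]
 [-3.63696461e-04 -8.37019375e-04 -9.99999584e-01]]
```

View pics/w1.png

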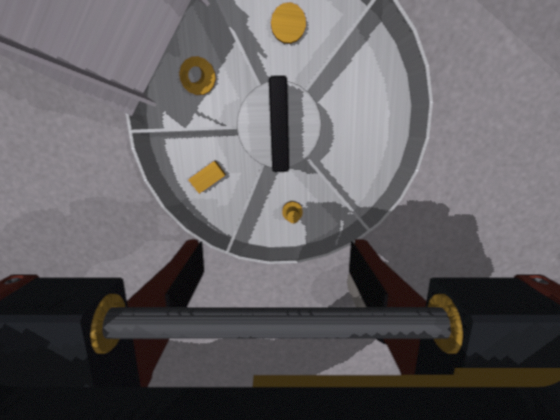

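The wrist view shows the hub bar nearly upright, from (278,76) to (281,171), and the rim visible, with the fingers straddling column 277. I now locate the bar and axis precisely.

Run:
```python
import pickle,cv2,numpy as np
from h import *
r=pickle.load(open("w1.pkl","rb"));im=r["img"];g=im.max(2)
m=np.zeros(g.shape,np.uint8);m[60:190,255:305]=(g[60:190,255:305]<35)
cs,_=cv2.findContours(m,cv2.RETR_EXTERNAL,cv2.CHAIN_APPROX_NONE);c=max(cs,key=cv2.contourArea)
rc=cv2.minAreaRect(c);b=cv2.boxPoints(rc);print(rc)
w=np.array([ray(r,p,.125)[:2] for p in b]);e=sorted([w[1]-w[0],w[2]-w[1]],key=np.linalg.norm)
print("bar",w.mean(0),[np.linalg.norm(x) for x in e],np.degrees(np.arctan2(e[1][1],e[1][0])))
t=np.array([.5071,-.2858]);R=np.array([[.7413,.6712],[.6712,-.7413]])
print("tool delta units",R.T@(w.mean(0)-t)/.04)
# chute lower edge & wall lines
for z,p,q in[(.068,(215,5),(262,80)),(.068,(375,0),(308,98)),(.068,(133,131),(238,131)),(.068,(230,248),(272,165)),(.068,(365,228),(310,163))]:
    a=ray(r,p,z);bb=ray(r,q,z);print(np.degrees(np.arctan2(*(a-bb)[[1,0]])))
```

```text
((278.8247985839844, 123.49188232421875), (93.29584503173828, 16.269914627075195), 88.56790161132812)
bar [ 0.56437857 -0.23795055] [np.float64(0.013266330523767035), np.float64(0.0762076027131737)] -135.9227486270868
tool delta units [1.86442887 0.07436443]
75.64095420108086
7.052506179047909
132.00182554590225
-165.08585731693228
-96.5791147842933
```

```bash
for i in 1; do :; done; python3 -m jog '[{"dr":[0,0,1],"travel":[0,0,0],"claw":-1},{"dr":[0,0,1],"travel":[0,0,0],"claw":-1},{"dr":[0,0,1],"travel":[0,0,0],"claw":-1},{"dr":[0,0,1],"travel":[0,0,0],"claw":-1},{"dr":[0,0,1],"travel":[0,0,0],"claw":-1}]' | head -1
python3 -m jog '[{"dr":[0,0,1],"travel":[0,0,0],"claw":-1},{"dr":[0,0,1],"travel":[0,0,0],"claw":-1},{"dr":[0,0,1],"travel":[0,0,0],"claw":-1},{"dr":[0,0,1],"travel":[0,0,0],"claw":-1},{"dr":[0,0,1],"travel":[0,0,0],"claw":-1}]' | head -1
python3 -m jog '[{"dr":[0,0,1],"travel":[0,0,0],"claw":-1},{"dr":[0,0,1],"travel":[0,0,0],"claw":-1},{"dr":[0,0,1],"travel":[0,0,0],"claw":-1},{"dr":[0,0,1],"travel":[0,0,0],"claw":-1},{"dr":[0,0,1],"travel":[0,0,0],"claw":-1}]' | head -1
python3 -m jog '[{"dr":[0,0,1],"travel":[0,0,0],"claw":-1},{"dr":[0,0,1],"travel":[0,0,0],"claw":-1},{"dr":[0,0,1],"travel":[0,0,0],"claw":-1},{"dr":[0,0,1],"travel":[0,0,0],"claw":-1},{"dr":[0,0,1],"travel":[0,0,0],"claw":-1}]' | head -1
python3 -m jog '[{"dr":[0,0,1],"travel":[0,0,0],"claw":-1},{"dr":[0,0,1],"travel":[0,0,0],"claw":-1},{"dr":[0,0,1],"travel":[0,0,0],"claw":-1},{"dr":[0,0,1],"travel":[0,0,0],"claw":-1},{"dr":[0,0,1],"travel":[0,0,0],"claw":-1}]' | head -1
python3 -m jog '[{"dr":[0,0,1],"travel":[0,0,0],"claw":-1},{"dr":[0,0,1],"travel":[0,0,0],"claw":-1},{"dr":[0,0,1],"travel":[0,0,0],"claw":-1},{"dr":[0,0,1],"travel":[0,0,0],"claw":-1},{"dr":[0,0,1],"travel":[0,0,0],"claw":-1}]' | head -1
python3 -m jog '[{"dr":[0,0,1],"travel":[0,0,0],"claw":-1},{"dr":[0,0,1],"travel":[0,0,0],"claw":-1},{"dr":[0,0,1],"travel":[0,0,0],"claw":-1},{"dr":[0,0,1],"travel":[0,0,0],"claw":-1},{"dr":[0,0,1],"travel":[0,0,0],"claw":-1}]'
```

```text
clock: 2.15
clock: 2.65
clock: 3.15
clock: 3.65
clock: 4.15
clock: 4.65
clock: 5.15
ee_pos: [0.5074, -0.2853, 0.2224]
eef_rot: [[-0.677, -0.736, -0.0], [-0.736, 0.677, 0.0], [-0.0, 0.001, -1.0]]
force: [-0.0, -0.3, -1.2]
finger_gap: 0.997
finger_force: 0.0
```

```bash
python3 -m jog '[{"dr":[0,0,0.66],"travel":[0,0,0],"claw":-1},{"dr":[0,0,0],"travel":[-0.93,-0.07,0],"claw":-1},{"dr":[0,0,0],"travel":[-0.93,-0.07,0],"claw":-1},{"dr":[0,0,0],"travel":[0,0,0],"claw":-1},{"dr":[0,0,0],"travel":[0,0,0.7],"claw":-1}]'
python3 -m jog '[{"dr":[0,0,0],"travel":[0,0,0.7],"claw":-1},{"dr":[0,0,0],"travel":[0,0,0.7],"claw":-1},{"dr":[0,0,0],"travel":[0,0,0.7],"claw":-1},{"dr":[0,0,0],"travel":[0,0,0.5],"claw":-1},{"dr":[0,0,0],"travel":[0,0,0],"claw":-1}]'
```

```text
clock: 5.65
ee_pos: [0.5651, -0.2402, 0.1931]
eef_rot: [[-0.712, -0.702, 0.001], [-0.702, 0.712, -0.0], [-0.001, -0.001, -1.0]]
force: [-0.4, -1.0, -0.3]
finger_gap: 0.997
finger_force: 0.0
clock: 6.15
ee_pos: [0.5619, -0.2389, 0.0856]
eef_rot: [[-0.714, -0.7, -0.004], [-0.7, 0.714, 0.005], [-0.001, 0.006, -1.0]]
force: [0.3, -0.3, 0.2]
finger_gap: 1.003
finger_force: 0.0
```

```bash
python3 -m jog '[{"dr":[0,0,0],"travel":[0,0,-0.1],"claw":-1},{"dr":[0,0,0],"travel":[0,0,0],"claw":0.3},{"dr":[0,0,0],"travel":[0,0,0],"claw":0.6},{"dr":[0,0,0],"travel":[0,0,0],"claw":1},{"dr":[0,0,0],"travel":[0,0,0],"claw":1}]' 25
python3 -m jog '[{"dr":[0,0,0],"travel":[0,0,0],"claw":1},{"dr":[0,0,0],"travel":[0,0,0],"claw":1},{"dr":[0,0,0],"travel":[0,0,0],"claw":1}]'
python3 -c "
from workcell import arm;s=arm.state();print(s['q'],s['ft_torque'])"
```

```text
clock: 6.65
ee_pos: [0.5636, -0.2397, 0.0924]
eef_rot: [[-0.713, -0.701, 0.0], [-0.701, 0.713, 0.003], [-0.002, 0.002, -1.0]]
force: [-0.4, 0.1, -0.6]
finger_gap: 0.677
finger_force: 0.0
clock: 6.95
ee_pos: [0.5634, -0.2397, 0.0919]
eef_rot: [[-0.713, -0.701, -0.0], [-0.701, 0.713, 0.003], [-0.002, 0.003, -1.0]]
force: [0.8, 0.4, 0.2]
finger_gap: 0.398
finger_force: 0.0
[ -24.90573804   53.40220038   73.05380297  103.39709303  -55.66729526
   68.72887417 -159.32496243] [ 0.06481714 -0.10048516  0.06607178]
```

```bash
python3 -m jog '[{"dr":[0,0,0],"travel":[0,0,0],"claw":1},{"dr":[0,0,0],"travel":[0,0,0],"claw":1},{"dr":[0,0,0],"travel":[0,0,0],"claw":1},{"dr":[0,0,0],"travel":[0,0,0],"claw":1},{"dr":[0,0,0],"travel":[0,0,0],"claw":1}]' 45
python3 -m jog '[{"dr":[0,0,-0.4],"travel":[0,0,0],"claw":1},{"dr":[0,0,-0.8],"travel":[0,0,0],"claw":1},{"dr":[0,0,-0.8],"travel":[0,0,0],"claw":1},{"dr":[0,0,-0.8],"travel":[0,0,0],"claw":1},{"dr":[0,0,-0.8],"travel":[0,0,0],"claw":1}]'
python3 -c "
from workcell import arm;s=arm.state();print(s['q'],s['ft_torque'])"
```

```text
clock: 7.45
ee_pos: [0.5628, -0.239, 0.0919]
eef_rot: [[-0.713, -0.701, -0.001], [-0.701, 0.713, 0.005], [-0.002, 0.004, -1.0]]
force: [-4.2, 4.1, 2.1]
finger_gap: 0.181
finger_force: 45.0
clock: 7.95
ee_pos: [0.5635, -0.2395, 0.0919]
eef_rot: [[-0.459, -0.888, -0.0], [-0.888, 0.459, 0.003], [-0.003, 0.002, -1.0]]
force: [0.5, 0.9, -1.5]
finger_gap: 0.179
finger_force: 45.0
[ -23.90632201   50.67009848   69.61828959  103.35179904  -52.67812226
   66.07296978 -143.47443228] [ 0.03466643 -0.19181788 -0.24860489]
```

```bash
python3 -m jog '[{"dr":[0,0,-0.96],"travel":[0,0,0],"claw":1},{"dr":[0,0,-0.96],"travel":[0,0,0],"claw":1},{"dr":[0,0,-0.96],"travel":[0,0,0],"claw":1},{"dr":[0,0,-0.96],"travel":[0,0,0],"claw":1},{"dr":[0,0,-0.96],"travel":[0,0,0],"claw":1}]' |sed -n 2,4p
python3 -m jog '[{"dr":[0,0,-0.96],"travel":[0,0,0],"claw":1},{"dr":[0,0,-0.96],"travel":[0,0,0],"claw":1},{"dr":[0,0,-0.96],"travel":[0,0,0],"claw":1},{"dr":[0,0,-0.96],"travel":[0,0,0],"claw":1},{"dr":[0,0,-0.96],"travel":[0,0,0],"claw":1}]'|sed -n 2,4p
python3 -m jog '[{"dr":[0,0,-0.96],"travel":[0,0,0],"claw":1},{"dr":[0,0,-0.96],"travel":[0,0,0],"claw":1},{"dr":[0,0,-0.96],"travel":[0,0,0],"claw":1},{"dr":[0,0,-0.96],"travel":[0,0,0],"claw":1},{"dr":[0,0,-0.96],"travel":[0,0,0],"claw":1}]'|sed -n 2,4p
python3 -m jog '[{"dr":[0,0,-0.96],"travel":[0,0,0],"claw":1},{"dr":[0,0,-0.96],"travel":[0,0,0],"claw":1},{"dr":[0,0,-0.96],"travel":[0,0,0],"claw":1},{"dr":[0,0,-0.96],"travel":[0,0,0],"claw":1},{"dr":[0,0,-0.96],"travel":[0,0,0],"claw":1}]'|sed -n 2,4p
python3 -m jog '[{"dr":[0,0,-0.96],"travel":[0,0,0],"claw":1},{"dr":[0,0,-0.96],"travel":[0,0,0],"claw":1},{"dr":[0,0,-0.96],"travel":[0,0,0],"claw":1},{"dr":[0,0,-0.96],"travel":[0,0,0],"claw":1},{"dr":[0,0,-0.96],"travel":[0,0,0],"claw":1}]'
python3 -c "
from workcell import arm;s=arm.state();print(s['q'],s['ft_torque'])"
```

```text
ee_pos: [0.5646, -0.2399, 0.0919]
eef_rot: [[-0.057, -0.998, 0.001], [-0.998, 0.057, 0.002], [-0.002, -0.001, -1.0]]
force: [5.8, -2.0, -4.8]
ee_pos: [0.5657, -0.2397, 0.0919]
eef_rot: [[0.355, -0.935, 0.003], [-0.935, -0.355, 0.002], [-0.0, -0.003, -1.0]]
force: [9.9, -1.8, -8.5]
ee_pos: [0.5668, -0.2391, 0.0919]
eef_rot: [[0.705, -0.709, 0.004], [-0.709, -0.705, 0.002], [0.002, -0.004, -1.0]]
force: [12.8, -1.1, -9.3]
ee_pos: [0.5674, -0.2381, 0.0919]
eef_rot: [[0.933, -0.361, 0.005], [-0.361, -0.933, 0.003], [0.004, -0.004, -1.0]]
force: [14.2, 2.4, -10.5]
clock: 10.45
ee_pos: [0.5676, -0.237, 0.0919]
eef_rot: [[0.999, 0.051, 0.005], [0.051, -0.999, 0.004], [0.005, -0.004, -1.0]]
force: [13.2, 6.8, -8.4]
finger_gap: 0.183
finger_force: 45.0
[-10.16437175  35.77278708  41.19152711 102.39032683 -29.3601005
  52.81652501 -43.18129328] [ 0.52179678 -2.26259129 -0.1849634 ]
```

```bash
python3 -m jog '[{"dr":[0,0,-0.6],"travel":[0,0,0],"claw":1},{"dr":[0,0,-0.56],"travel":[0,0,0],"claw":1},{"dr":[0,0,0],"travel":[0,0,0],"claw":1},{"dr":[0,0,0],"travel":[0,0,0],"claw":0.2},{"dr":[0,0,0],"travel":[0,0,0],"claw":-0.4}]' |sed -n 2,6p
python3 -m jog '[{"dr":[0,0,0],"travel":[0,0,0],"claw":-0.4},{"dr":[0,0,0],"travel":[0,0,0],"claw":-0.4},{"dr":[0,0,0],"travel":[0,0,-0.4],"claw":-0.4},{"dr":[0,0,0],"travel":[0,0,-1],"claw":-0.4},{"dr":[0,0,0],"travel":[0,0,-1],"claw":-0.4}]'
python3 -m jog '[{"dr":[0,0,0],"travel":[-0.3,0,-1],"claw":-0.4},{"dr":[0,0,0],"travel":[-0.9,0,-0.5],"claw":-1},{"dr":[0,0,0],"travel":[-1,0,0],"claw":-1},{"dr":[0,0,0],"travel":[0,0,0],"claw":-1}]'
python3 - <<'E'
from workcell import arm, optics
import cv2,pickle
for n in("wrist","top"):
    r=optics.read_camera(n)
    cv2.imwrite(f"pics/{n}2.png",r["img"][:,:,::-1]);pickle.dump(r,open(n+"2.pkl","wb"))
print(arm.state()["q"])
E
```

```text
ee_pos: [0.5632, -0.2399, 0.092]
eef_rot: [[0.99, 0.144, -0.001], [0.144, -0.99, 0.003], [-0.0, -0.003, -1.0]]
force: [-0.4, 0.6, 0.4]
finger_gap: 0.326
finger_force: 0.0
clock: 11.45
ee_pos: [0.5627, -0.2403, 0.1897]
eef_rot: [[0.99, 0.144, -0.002], [0.144, -0.99, 0.003], [-0.001, -0.003, -1.0]]
force: [0.7, 0.0, -0.6]
finger_gap: 0.698
finger_force: 0.0
clock: 11.85
ee_pos: [0.4716, -0.2554, 0.25]
eef_rot: [[0.99, 0.138, 0.001], [0.138, -0.99, 0.005], [0.002, -0.004, -1.0]]
force: [0.9, -0.3, 0.5]
finger_gap: 0.932
finger_force: 0.0
[-15.82772982  17.48921394  49.2574061  103.74530131 -14.8044153
  65.39973928 -43.3944404 ]
```

View pics/wrist2.png

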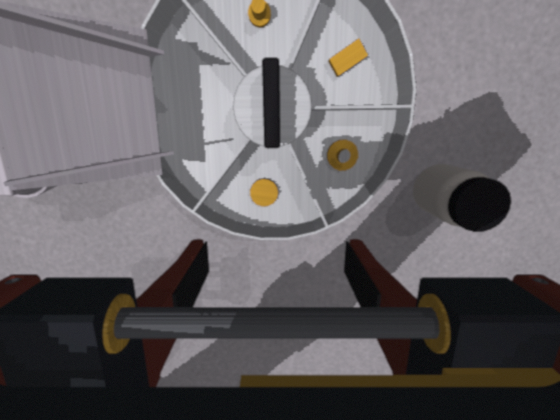

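The bar is now upright at (271,58)-(271,147), and the wide compartment opens left under the chute, between dividers (245,75)-(185,0) and (250,143)-(195,210). The chute's wall ends are at (162,50) and (172,153).

Run:
```python
import pickle,cv2,numpy as np
from h import *
r=pickle.load(open("wrist2.pkl","rb"));im=r["img"];g=im.max(2)
ang=lambda p,q,z:np.degrees(np.arctan2(*(ray(r,q,z)-ray(r,p,z))[[1,0]]))
m=np.zeros(g.shape,np.uint8);m[45:160,250:295]=(g[45:160,250:295]<35)
c=max(cv2.findContours(m,cv2.RETR_EXTERNAL,cv2.CHAIN_APPROX_NONE)[0],key=cv2.contourArea)
b=cv2.boxPoints(cv2.minAreaRect(c));w=np.array([ray(r,p,.125)[:2] for p in b]);e=sorted([w[1]-w[0],w[2]-w[1]],key=np.linalg.norm)
print("bar",w.mean(0),np.degrees(np.arctan2(e[1][1],e[1][0])))
a1,a2=ang((245,75),(185,0),.068),ang((250,143),(195,210),.068);print("div",a1,a2,(a1+a2)/2)
print("chute wall ends x-axis",ang((172,153),(162,50),.14),ray(r,(162,50),.14),ray(r,(172,153),.14))
P=[ray(r,p,z)[:2] for p,z in[((172,153),.14),((162,50),.14)]]
print("mid",np.mean(P,0),"spout dir from axis",np.degrees(np.arctan2(*(np.mean(P,0)-[.5655,-.238])[::-1])))
t=pickle.load(open("top2.pkl","rb"));G=t["img"].max(2)
m=np.zeros(G.shape,np.uint8);m[155:210,284:306]=G[155:210,284:306]>135
c=max(cv2.findContours(m,cv2.RETR_EXTERNAL,cv2.CHAIN_APPROX_NONE)[0],key=cv2.contourArea)
b=cv2.boxPoints(cv2.minAreaRect(c));print("sill corners",[ray(t,p,.175)[:2].round(4) for p in b])
```

```text
bar [ 0.56429362 -0.23801679] -171.89611499378674
div 48.06003809116579 147.13767084724813 97.59885446920696
chute wall ends x-axis 8.059091028325943 [ 0.59310746 -0.14219682  0.14      ] [ 0.50881898 -0.15413145  0.14      ]
mid [ 0.55096322 -0.14816413] spout dir from axis 99.19163711240314
sill corners [array([0.6137, 0.0239]), array([ 0.6155, -0.0409]), array([ 0.4562, -0.044 ]), array([0.4545, 0.0198])]
```

```bash
python3 -m jog '[{"dr":[0,0,0],"travel":[-0.06,-1,0],"claw":-1},{"dr":[0,0,0],"travel":[-0.06,-1,0],"claw":-1},{"dr":[0,0,0],"travel":[-0.06,-1,0],"claw":-1},{"dr":[0,0,0],"travel":[-0.06,-1,0],"claw":-1},{"dr":[0,0,0],"travel":[-0.06,-1,0],"claw":-1}]' |sed -n 2,3p
python3 -m jog '[{"dr":[0,0,0],"travel":[-0.06,-1,0],"claw":-1},{"dr":[0,0,0],"travel":[-0.06,-1,0],"claw":-1},{"dr":[0,0,0],"travel":[-0.06,-1,0],"claw":-1},{"dr":[0,0,0],"travel":[-0.06,-1,0],"claw":-1},{"dr":[0,0,0],"travel":[-0.06,-1,0],"claw":-1}]' |sed -n 2,3p
python3 -m jog '[{"dr":[0,0,0.6],"travel":[-0.06,-1,0],"claw":-1},{"dr":[0,0,0.6],"travel":[-0.06,-1,0],"claw":-1},{"dr":[0,0,0.6],"travel":[-0.06,-1,0],"claw":-1},{"dr":[0,0,0],"travel":[0,0,0],"claw":-1}]'
python3 - <<'E'
from workcell import arm, optics
import cv2,pickle
r=optics.read_camera("wrist")
cv2.imwrite("pics/wrist3.png",r["img"][:,:,::-1]);pickle.dump(r,open("wrist3.pkl","wb"))
s=arm.state();print(s["q"],s["ee_pos"],s["eef_rot"])
E
```

```text
ee_pos: [0.436, -0.0548, 0.2491]
eef_rot: [[0.989, 0.145, 0.0], [0.145, -0.989, 0.003], [0.001, -0.003, -1.0]]
ee_pos: [0.3948, 0.1418, 0.2499]
eef_rot: [[0.989, 0.145, 0.0], [0.145, -0.989, 0.004], [0.001, -0.004, -1.0]]
clock: 13.35
ee_pos: [0.3754, 0.2642, 0.2496]
eef_rot: [[1.0, -0.006, -0.0], [-0.006, -1.0, 0.004], [-0.0, -0.004, -1.0]]
force: [0.1, 0.7, -0.1]
finger_gap: 1.001
finger_force: 0.0
[ -63.64719322    4.982524     24.80060606  112.81902498   -2.48373083
   62.61566094 -128.19083756] [0.37605435 0.26118097 0.24945967] [[ 9.99975236e-01 -7.02356649e-03 -4.42769565e-04]
 [-7.02254056e-03 -9.99972748e-01  2.27754602e-03]
 [-4.58753995e-04 -2.27438025e-03 -9.99997308e-01]]
```

View pics/wrist3.png

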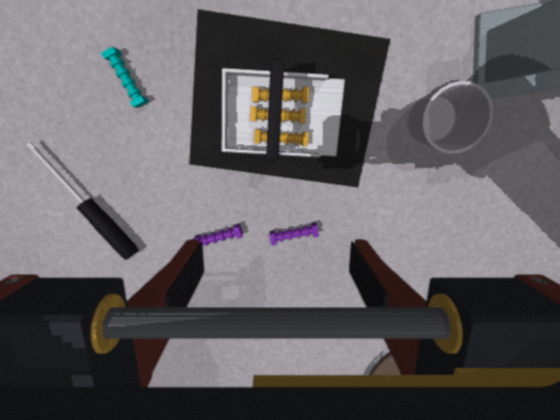

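The tray sits at (222-343, 69-156) on the mat with its lip to the right, black handle bar running (277,60)-(272,160), and shafts at rows 95, 115 and 138. The cup is at (457,117).

Run:
```python
import pickle,cv2,numpy as np
from h import *
r=pickle.load(open("wrist3.pkl","rb"));im=r["img"];g=im.max(2)
L=[];Rr=[]
for v in range(80,150,2):
    x=np.where(g[v,262:292]<45)[0]+262
    if len(x)>4: L.append((x.min()-.5,v));Rr.append((x.max()+.5,v))
L,Rr=np.array(L),np.array(Rr)
def fl(P):
    k,c=np.polyfit(P[:,1],P[:,0],1);res=P[:,0]-k*P[:,1]-c;P=P[abs(res)<2];return np.polyfit(P[:,1],P[:,0],1)
l,q=fl(L),fl(Rr);m=(l+q)/2;print("px width",np.polyval(q,110)-np.polyval(l,110))
# ends from dark extents vs tray: print at rows
f=lambda v,z:ray(r,(np.polyval(m,v),v),z)[:2]
a,b=f(150,.1),f(80,.1);print("bar ang (=tray y+-)",np.degrees(np.arctan2(*(b-a)[::-1])))
for v in(58,109,160):print(v,f(v,.1))
b0=[ray(r,p,.033)[:2] for p in((222,69),(222,152),(343,79),(338,156))]
print("rim back corners",b0[:2],"lip",[ray(r,p,.007)[:2] for p in((343,79),(338,156))])
M=np.zeros(g.shape,np.uint8);M[0:200,180:400]=g[0:200,180:400]<45
c=max(cv2.findContours(M,cv2.RETR_EXTERNAL,cv2.CHAIN_APPROX_NONE)[0],key=cv2.contourArea)
bx=cv2.boxPoints(cv2.minAreaRect(c));w=np.array([ray(r,p,.003)[:2] for p in bx]);print("mat",w.round(4).tolist(),w.mean(0))
```

```text
px width 10.979271708683484
bar ang (=tray y+-) -3.4901618824259404
58 [0.51297136 0.26215434]
109 [0.46642848 0.264993  ]
160 [0.41543502 0.26810311]
rim back corners [array([0.51489118, 0.32736638]), array([0.41823657, 0.33281198])] lip [array([0.50672586, 0.17841318]), array([0.40986192, 0.17962108])]
mat [[0.4042, 0.4035], [0.5854, 0.3571], [0.5523, 0.1239], [0.3617, 0.1376]] [0.47592168 0.25551829]
```

```bash
python3 -m jog '[{"dr":[0,0,0.62],"travel":[0,0,0],"claw":-1},{"dr":[0,0,0],"travel":[0.8,-0.1,0],"claw":-1},{"dr":[0,0,0],"travel":[0.8,-0.1,0.3],"claw":-1},{"dr":[0,0,0],"travel":[0.6,-0.03,0.6],"claw":-1},{"dr":[0,0,0],"travel":[0,0,0.8],"claw":-1}]'|sed -n 2,4p
python3 -m jog '[{"dr":[0,0,0],"travel":[0,0,0.8],"claw":-1},{"dr":[0,0,0],"travel":[0,0,0.8],"claw":-1},{"dr":[0,0,0],"travel":[0,0,0.7],"claw":-1},{"dr":[0,0,0],"travel":[0,0,0.5],"claw":-1},{"dr":[0,0,0],"travel":[0,0,0],"claw":-0.5}]'
python3 -m jog '[{"dr":[0,0,0],"travel":[0,0,0],"claw":-0.3}]'
```

```text
ee_pos: [0.4693, 0.2608, 0.182]
eef_rot: [[0.998, -0.069, 0.004], [-0.069, -0.998, 0.004], [0.004, -0.004, -1.0]]
force: [-0.1, 0.3, -0.7]
clock: 14.4
ee_pos: [0.4638, 0.2604, 0.0673]
eef_rot: [[0.998, -0.067, -0.004], [-0.067, -0.998, -0.0], [-0.004, 0.001, -1.0]]
force: [-2.0, 0.1, 0.9]
finger_gap: 0.942
finger_force: 0.0
clock: 14.5
ee_pos: [0.4654, 0.2615, 0.07]
eef_rot: [[0.998, -0.067, -0.0], [-0.067, -0.998, 0.003], [-0.001, -0.003, -1.0]]
force: [0.2, -0.1, 0.3]
finger_gap: 0.859
finger_force: 0.0
```

```bash
python3 -m jog '[{"dr":[0,0,0],"travel":[0,-0.08,0.04],"claw":0.3},{"dr":[0,0,0],"travel":[0,0,0],"claw":0.6},{"dr":[0,0,0],"travel":[0,0,0],"claw":1},{"dr":[0,0,0],"travel":[0,0,0],"claw":1},{"dr":[0,0,0],"travel":[0,0,0],"claw":1}]' 30|sed -n 2,6p
python3 -m jog '[{"dr":[0,0,0],"travel":[0,0,0],"claw":1},{"dr":[0,0,0],"travel":[0,0,0],"claw":1},{"dr":[0,0,0],"travel":[0,0,0],"claw":1},{"dr":[0,0,0],"travel":[0,0,0],"claw":1},{"dr":[0,0,0],"travel":[0,0,0],"claw":1}]' 45
```

```text
ee_pos: [0.4652, 0.2654, 0.0684]
eef_rot: [[0.998, -0.066, 0.0], [-0.066, -0.998, 0.004], [-0.0, -0.004, -1.0]]
force: [0.1, -0.4, 0.7]
finger_gap: 0.403
finger_force: 0.0
clock: 15.5
ee_pos: [0.4651, 0.2654, 0.0681]
eef_rot: [[0.998, -0.066, -0.0], [-0.066, -0.998, 0.003], [-0.0, -0.003, -1.0]]
force: [0.7, 0.9, 1.0]
finger_gap: 0.157
finger_force: 45.0
```

```bash
python3 -m jog '[{"dr":[0,0,0],"travel":[0,0,-0.15],"claw":1},{"dr":[0,0,0],"travel":[0,0,-0.35],"claw":1},{"dr":[0,0,0],"travel":[0,0,-0.55],"claw":1},{"dr":[0,0,-0.1],"travel":[0,0,-0.6],"claw":1},{"dr":[0,0,-0.25],"travel":[0,0,-0.6],"claw":1}]'|sed -n 2,6p
python3 -m jog '[{"dr":[0,0,-0.4],"travel":[0,0,-0.6],"claw":1},{"dr":[0,0,-0.5],"travel":[0,0,-0.6],"claw":1},{"dr":[0,0,-0.5],"travel":[0,0,-0.6],"claw":1},{"dr":[0,0,-0.4],"travel":[0,0,-0.5],"claw":1},{"dr":[0,0,-0.2],"travel":[0,0,-0.4],"claw":1}]'|sed -n 2,6p
python3 -m jog '[{"dr":[0,0,-0.1],"travel":[0,0,-0.25],"claw":1},{"dr":[0,0,0],"travel":[0,0.15,0],"claw":1},{"dr":[0,0,0],"travel":[0.05,0.35,0],"claw":1},{"dr":[0,0,0],"travel":[0.09,0.55,0],"claw":1},{"dr":[0,0,0],"travel":[0.1,0.6,0],"claw":1}]'|sed -n 2,6p
python3 -m jog '[{"dr":[0,0,0],"travel":[0.1,0.6,0],"claw":1},{"dr":[0,0,0],"travel":[0.1,0.6,0],"claw":1},{"dr":[0,0,0],"travel":[0.08,0.55,0],"claw":1},{"dr":[0,0,0],"travel":[0.06,0.4,0],"claw":1},{"dr":[0,0,0],"travel":[0.03,0.25,0],"claw":1}]'
python3 - <<'E'
from workcell import arm, optics
import cv2,pickle
r=optics.read_camera("wrist")
cv2.imwrite("pics/wrist4.png",r["img"][:,:,::-1]);pickle.dump(r,open("wrist4.pkl","wb"))
s=arm.state();print(s["q"],s["ee_pos"],s["eef_rot"])
E
```

```text
ee_pos: [0.4648, 0.2645, 0.1595]
eef_rot: [[0.999, -0.036, -0.001], [-0.036, -0.999, 0.003], [-0.001, -0.003, -1.0]]
force: [0.1, -0.1, -4.8]
finger_gap: 0.158
finger_force: 45.0
ee_pos: [0.4651, 0.2641, 0.2681]
eef_rot: [[0.99, 0.139, 0.0], [0.139, -0.99, 0.004], [0.001, -0.004, -1.0]]
force: [0.3, -0.6, -5.2]
finger_gap: 0.155
finger_force: 45.0
ee_pos: [0.484, 0.1988, 0.2747]
eef_rot: [[0.989, 0.147, -0.002], [0.147, -0.989, 0.002], [-0.002, -0.002, -1.0]]
force: [0.8, -0.2, -5.1]
finger_gap: 0.156
finger_force: 45.0
clock: 17.5
ee_pos: [0.5129, 0.1048, 0.2746]
eef_rot: [[0.99, 0.144, -0.002], [0.144, -0.99, 0.002], [-0.002, -0.002, -1.0]]
force: [-0.3, 0.1, -6.1]
finger_gap: 0.156
finger_force: 45.0
[-43.68348283  11.63793952  32.15384636 102.96298283  -6.78059306
  67.34621952 -91.21237678] [0.51324632 0.10380106 0.27482045] [[ 0.98971859  0.1430224  -0.00130652]
 [ 0.14302416 -0.98971825  0.00136751]
 [-0.0010975  -0.00154031 -0.99999821]]
```

View pics/wrist4.png

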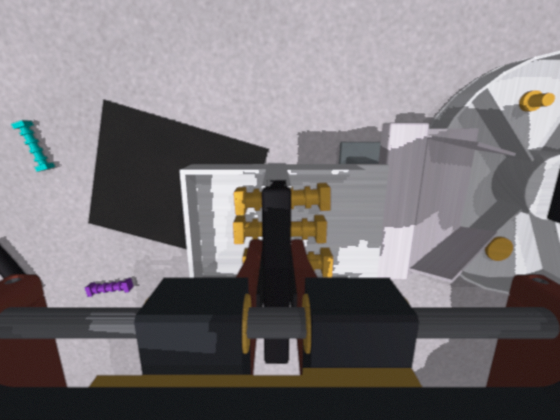

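The tray hangs level with three shafts in it, its lip at about column 388. The sill strip spans (390,123)-(428,123) at the far end and (383,278)-(408,278) at the near end.

Run:
```python
import pickle,cv2,numpy as np
from h import *
r=pickle.load(open("wrist4.pkl","rb"));g=cv2.cvtColor(r["img"],cv2.COLOR_RGB2GRAY)
for v in range(130,275,20):print(v,g[v,376:440:2].tolist())
y=np.array([-.146,.989]);x=np.array([.989,.146]);t=np.array([.5132,.1038])
for n,p,z in[("far outer",(391,123),.175),("far inner",(428,124),.175),("near inner",(408,279),.175),("near outer",(384,276),.175),("lip far",(389,166),.2097+.004),("back far",(182,169),.2397),("jar",(0,0),0)][:-1]:
    w=ray(r,p,z)[:2];print(n,w.round(4),"rel TCP along sorter -y,x (mm):",(1e3*(t-w)@y).round(1),(1e3*(w-t)@x).round(1))
```

```text
130 [119, 161, 178, 135, 119, 120, 135, 196, 226, 225, 224, 227, 224, 225, 225, 222, 221, 221, 222, 221, 218, 219, 216, 217, 220, 212, 183, 171, 171, 169, 169, 169]
150 [106, 105, 86, 81, 82, 87, 135, 161, 141, 141, 143, 142, 142, 140, 137, 137, 139, 139, 137, 136, 136, 133, 135, 133, 129, 121, 130, 118, 115, 117, 117, 116]
170 [142, 143, 144, 143, 142, 142, 143, 140, 139, 141, 144, 142, 139, 137, 137, 139, 142, 138, 136, 134, 135, 135, 136, 124, 128, 136, 134, 134, 135, 134, 132, 132]
190 [143, 143, 142, 143, 143, 141, 139, 139, 140, 141, 141, 138, 136, 138, 141, 142, 138, 137, 136, 135, 137, 133, 120, 133, 136, 133, 134, 135, 134, 132, 133, 134]
210 [145, 144, 144, 144, 141, 139, 139, 140, 140, 139, 139, 136, 139, 142, 143, 139, 136, 136, 136, 139, 128, 127, 134, 135, 134, 135, 134, 134, 133, 134, 135, 141]
230 [144, 143, 144, 146, 197, 222, 225, 223, 222, 222, 222, 223, 228, 227, 224, 222, 220, 223, 220, 184, 176, 178, 174, 176, 177, 175, 175, 175, 177, 174, 177, 178]
250 [229, 225, 168, 173, 222, 223, 221, 222, 222, 222, 224, 228, 225, 224, 221, 223, 225, 207, 180, 176, 178, 175, 177, 176, 175, 175, 175, 153, 106, 94, 96, 95]
270 [230, 225, 223, 225, 222, 219, 223, 223, 223, 225, 226, 223, 222, 221, 227, 224, 186, 182, 185, 177, 158, 129, 111, 99, 93, 90, 92, 92, 91, 91, 91, 91]
far outer [0.6034 0.0178] rel TCP along sorter -y,x (mm): 98.2 76.6
far inner [ 0.6071 -0.0137] rel TCP along sorter -y,x (mm): 129.9 75.8
near inner [ 0.4605 -0.0366] rel TCP along sorter -y,x (mm): 131.1 -72.6
near outer [ 0.4603 -0.0121] rel TCP along sorter -y,x (mm): 106.9 -69.3
lip far [0.5704 0.0257] rel TCP along sorter -y,x (mm): 85.6 45.1
back far [0.5502 0.1735] rel TCP along sorter -y,x (mm): -63.5 46.8
```

```bash
python3 -m jog '[{"dr":[0,0,0],"travel":[0.03,0.18,0],"claw":1},{"dr":[0,0,0],"travel":[0.03,0.35,0],"claw":1},{"dr":[0,0,0],"travel":[0,0.38,0],"claw":1},{"dr":[0,0,0],"travel":[0,0.22,0],"claw":1},{"dr":[0,0,0],"travel":[0,0.1,0.1],"claw":1}]'|sed -n 2,4p
python3 -m jog '[{"dr":[0,0,0],"travel":[0,0,0.25],"claw":1},{"dr":[0,0,0],"travel":[0,0,0.25],"claw":1},{"dr":[0,0,0],"travel":[0,0,0.12],"claw":1},{"dr":[0,0,0],"travel":[0,0,0.05],"claw":1},{"dr":[0,0,0],"travel":[0,0,0],"claw":1}]'
python3 - <<'E'
from workcell import arm
import numpy as np
s=arm.state();t=s["ee_pos"];d=t[:2]-[.565,-.238]
print(d@[-.146,.989],d@[.989,.146],t[2],s["force"],s["ft_torque"],s["q"])
E
```

```text
ee_pos: [0.5231, 0.0585, 0.2717]
eef_rot: [[0.989, 0.146, 0.001], [0.146, -0.989, 0.003], [0.001, -0.003, -1.0]]
force: [0.3, 0.0, -4.6]
clock: 18.55
ee_pos: [0.5226, 0.0601, 0.2441]
eef_rot: [[0.989, 0.148, -0.001], [0.148, -0.989, 0.003], [-0.001, -0.003, -1.0]]
force: [-0.6, 0.4, -5.5]
finger_gap: 0.156
finger_force: 45.0
0.30097927000644187 0.0015518496053645535 0.2441403246007015 [-0.62448905  0.44042676 -5.4750897 ] [0.0296129  0.05339897 0.00947341] [-39.19741176  13.67005721  33.27612841 105.21791246  -8.52457607
  63.58078377 -84.35485378]
```

```bash
python3 -m jog '[{"dr":[0,0,0],"travel":[0,0.06,0],"claw":1},{"dr":[0,0,0],"travel":[0,0.06,0],"claw":1},{"dr":[0,0,0],"travel":[0,0,0.04],"claw":1},{"dr":[0,0,0],"travel":[0,0,0.03],"claw":1},{"dr":[0,0,0],"travel":[0,0,0],"claw":1}]'|sed -n 2,4p
python3 -m jog '[{"dr":[0,0,0],"travel":[0,0,0.03],"claw":1},{"dr":[0,0,0],"travel":[0,0,0],"claw":1}]'|sed -n 2,4p
python3 -c "
from workcell import arm;print(arm.state()['ft_torque'])"
```

```text
ee_pos: [0.5233, 0.055, 0.2416]
eef_rot: [[0.989, 0.147, -0.001], [0.147, -0.989, 0.003], [-0.0, -0.003, -1.0]]
force: [-1.1, 0.3, -4.2]
ee_pos: [0.5234, 0.0551, 0.2404]
eef_rot: [[0.989, 0.147, -0.001], [0.147, -0.989, 0.003], [-0.0, -0.003, -1.0]]
force: [-0.3, -0.2, -4.9]
[ 0.05303634 -0.02169698  0.03138687]
```

```bash
python3 -m jog '[{"dr":[0,0,0],"travel":[0,0,0.03],"claw":1},{"dr":[0,0,0],"travel":[0,0,0],"claw":1}]'|sed -n 2,4p
python3 -m jog '[{"dr":[0,0,0],"travel":[0,0,0.02],"claw":1},{"dr":[0,0,0],"travel":[0,0,0],"claw":1}]'|sed -n 2,4p
python3 -c "
from workcell import arm;print(arm.state()['ft_torque'])"
```

```text
ee_pos: [0.5239, 0.0551, 0.2401]
eef_rot: [[0.989, 0.147, 0.001], [0.147, -0.989, 0.004], [0.001, -0.004, -1.0]]
force: [-0.4, 0.8, 2.4]
ee_pos: [0.5242, 0.0552, 0.24]
eef_rot: [[0.989, 0.147, 0.002], [0.147, -0.989, 0.004], [0.002, -0.004, -1.0]]
force: [-3.3, 0.4, 9.6]
[-0.37785222  0.80690634 -0.10570159]
```

```bash
python3 -m jog '[{"dr":[0,0,0],"travel":[0,0,-0.02],"claw":1},{"dr":[0.2,0,0],"travel":[0,0.028,-0.036],"claw":1},{"dr":[0.4,0,0],"travel":[0,0.057,-0.071],"claw":1},{"dr":[0.4,0,0],"travel":[0,0.057,-0.071],"claw":1},{"dr":[0,0,0],"travel":[0,0,0],"claw":1}]'|sed -n 2,4p
python3 - <<'E'
from workcell import arm
import numpy as np
s=arm.state();t=s["ee_pos"];p=t+s["eef_rot"]@[0,.081,.065];d=p[:2]-[.565,-.238]
print("pivot y,x,z",d@[-.146,.989],d@[.989,.146],p[2],s["force"],s["ft_torque"],s["q"])
E
```

```text
ee_pos: [0.5247, 0.0474, 0.2466]
eef_rot: [[0.99, 0.144, -0.012], [0.144, -0.985, 0.09], [0.001, -0.091, -0.996]]
force: [-0.1, -1.4, 0.2]
pivot y,x,z 0.21342740514377403 0.0018146783069647625 0.17447607874976587 [-0.09232909 -1.37021388  0.23248782] [-0.51744768 -0.12673759  0.01206809] [-34.26258602  13.96686227  33.30150961 104.75298102 -14.19327828
  64.73890224 -77.18598382]
```

```bash
cat > st.py <<'E'
from workcell import arm
import numpy as np
s=arm.state();t=s["ee_pos"];p=t+s["eef_rot"]@[0,.081,.065];d=p[:2]-[.565,-.238]
print("pivot y,x,z",d@[-.146,.989],d@[.989,.146],p[2],"F",s["force"],"tilt",np.degrees(np.arccos(-s["eef_rot"][2,2])),s["q"].round(0),s["clock"])
E
python3 -m jog '[{"dr":[0.5,0,0],"travel":[0,0.071,-0.089],"claw":1},{"dr":[0.5,0,0],"travel":[0,0.071,-0.089],"claw":1},{"dr":[0.5,0,0],"travel":[0,0.071,-0.089],"claw":1},{"dr":[0,0,0],"travel":[0,0,0],"claw":1}]'>/dev/null; python3 st.py
python3 -m jog '[{"dr":[0.5,0,0],"travel":[0,0.071,-0.089],"claw":1},{"dr":[0.5,0,0],"travel":[0,0.071,-0.089],"claw":1},{"dr":[0,0,0],"travel":[0,0,0],"claw":1}]'>/dev/null; python3 st.py
```

```text
pivot y,x,z 0.21328311261057467 0.0013059765237936945 0.17418096055693832 F [ 1.23827669 -1.55321258 -2.97519172] tilt 12.638627035053586 [-28.  15.  33. 103. -22.  68. -68.] 20.55
pivot y,x,z 0.21401154727873145 0.0012281461209160784 0.17410364761307168 F [ 0.27119975 -1.78789242 -2.57562831] tilt 17.596702335190983 [-23.  16.  33. 102. -27.  72. -62.] 20.85
```

```bash
python3 -m jog '[{"dr":[0.5,0,0],"travel":[0,0.071,-0.088],"claw":1},{"dr":[0.5,0,0],"travel":[0,0.071,-0.088],"claw":1},{"dr":[0.5,0,0],"travel":[0,0.071,-0.088],"claw":1},{"dr":[0,0,0],"travel":[0,0,0],"claw":1}]'>/dev/null; python3 st.py
python3 -m jog '[{"dr":[0.5,0,0],"travel":[0,0.071,-0.088],"claw":1},{"dr":[0.5,0,0],"travel":[0,0.071,-0.088],"claw":1},{"dr":[0.5,0,0],"travel":[0,0.071,-0.088],"claw":1},{"dr":[0,0,0],"travel":[0,0,0],"claw":1},{"dr":[0,0,0],"travel":[0,0,0],"claw":1}]'>/dev/null; python3 st.py
python3 -m jog '[{"dr":[0,0,0],"travel":[0,0,0],"claw":1},{"dr":[0,0,0],"travel":[0,0,0],"claw":1},{"dr":[0,0,0],"travel":[0,0,0],"claw":1},{"dr":[0,0,0],"travel":[0,0,0],"claw":1},{"dr":[0,0,0],"travel":[0,0,0],"claw":1}]' | sed -n 4p
python3 - <<'E'
from workcell import optics
import cv2,numpy as np
a=optics.read_camera("scene")["img"][150:300,100:420];b=optics.read_camera("wrist")["img"]
cv2.imwrite("pics/p5.png",np.vstack([cv2.resize(a,(560,262)),cv2.resize(b[:300],(560,300))])[:,:,::-1])
E
```

```text
pivot y,x,z 0.21457139574906983 0.001301374242567098 0.17421860921248725 F [ 0.35274709 -1.66645154 -1.50559198] tilt 25.082294584397413 [-17.  19.  33. 101. -34.  77. -55.] 21.25
pivot y,x,z 0.2158705488194812 0.0017034881492307427 0.17475108496133157 F [ 0.64408836 -1.48849678 -0.79808234] tilt 32.53117669170335 [-11.  22.  32.  99. -40.  83. -48.] 21.75
force: [0.0, -0.5, -1.6]
```

View pics/p5.png

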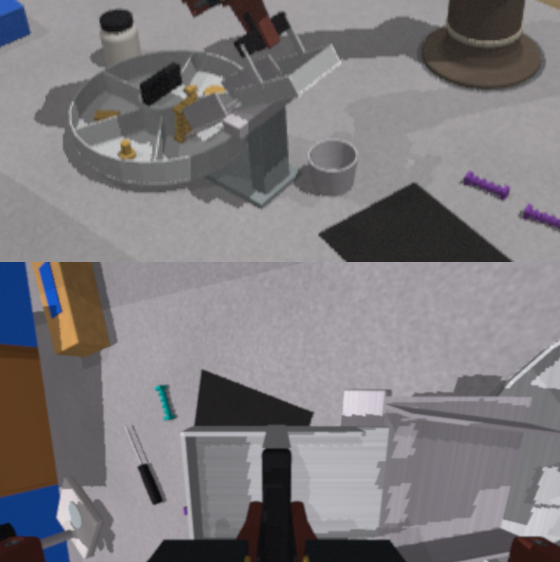

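The scene crop shows the shafts in the compartment near (185,110). In the wrist view the visible tray floor and chute are empty. I lift off slightly and weigh the tray to confirm.

```bash
python3 -m jog '[{"dr":[0.5,0,0],"travel":[0,0.071,-0.1],"claw":1},{"dr":[0,0,0],"travel":[0,0,0],"claw":1},{"dr":[0,0,0],"travel":[0,-0.1,-0.1],"claw":1},{"dr":[0,0,0],"travel":[0,-0.1,-0.15],"claw":1},{"dr":[0,0,0],"travel":[0,0,0],"claw":1}]' >/dev/null; python3 st.py
python3 -m jog '[{"dr":[0,0,0],"travel":[0,0,0],"claw":1},{"dr":[0,0,0],"travel":[0,0,0],"claw":1}]' |sed -n 4p
python3 - <<'E'
from workcell import optics
import cv2,pickle,numpy as np
from h import *
for n in("top","scene"):
    r=optics.read_camera(n);pickle.dump(r,open(n+"6.pkl","wb"));im=r["img"]
    h=cv2.cvtColor(im,cv2.COLOR_RGB2HSV);m=cv2.inRange(h,(8,130,90),(28,255,255))
    k,l,s,c=cv2.connectedComponentsWithStats(m)
    for i in range(1,k):
        if s[i,4]>8:
            w=ray(r,c[i],.035)[:2];d=w-[.565,-.238]
            print(n,c[i].round(0),s[i,4],"sorter r %.3f ang from y %.0f"%(np.hypot(*d),np.degrees(np.arctan2(d[1],d[0]))-98.4))
T=pickle.load(open("top6.pkl","rb"))["img"][120:245,260:430];S=pickle.load(open("scene6.pkl","rb"))["img"][165:280,130:310]
cv2.imwrite("pics/p6.png",np.vstack([cv2.resize(T,(400,294),interpolation=2),cv2.resize(S,(400,256),interpolation=2)])[:,:,::-1])
E
```

```text
pivot y,x,z 0.216417345772489 0.0024909719297799503 0.18985277119964378 F [ 0.32606305 -0.78362386 -2.30317654] tilt 35.151058600166444 [ -9.  22.  32.  97. -41.  87. -47.] 22.85
force: [0.2, -0.5, -2.4]
top [ 68. 134.] 1657 sorter r 1.008 ang from y -16
top [387. 196.] 59 sorter r 0.100 ang from y -216
scene [259.  13.] 33 sorter r 2.109 ang from y -236
scene [260.  26.] 33 sorter r 1.849 ang from y -236
scene [260.  38.] 33 sorter r 1.630 ang from y -237
scene [261.  50.] 32 sorter r 1.438 ang from y -238
scene [261.  61.] 29 sorter r 1.275 ang from y -240
scene [205. 207.] 82 sorter r 0.054 ang from y -261
scene [222. 201.] 22 sorter r 0.107 ang from y -276
scene [160. 215.] 38 sorter r 0.106 ang from y -148
scene [201. 220.] 15 sorter r 0.028 ang from y -4
scene [203. 227.] 24 sorter r 0.058 ang from y -20
scene [172. 236.] 56 sorter r 0.102 ang from y -83
```

View pics/p6.png

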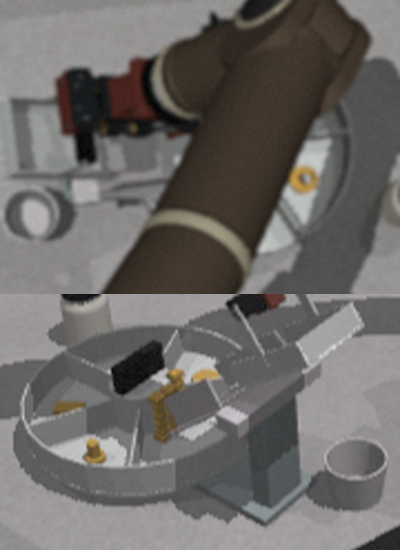

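```bash
python3 -m jog '[{"dr":[-0.5,0,0],"travel":[0,-0.2,0.02],"claw":1},{"dr":[-0.8,0,0],"travel":[0,-0.3,0.08],"claw":1},{"dr":[-0.8,0,0],"travel":[0,-0.3,0.1],"claw":1},{"dr":[-0.9,0,0],"travel":[0,-0.3,0.1],"claw":1},{"dr":[-0.9,0,0],"travel":[0,-0.3,0.1],"claw":1}]' |sed -n 2,4p; python3 st.py
python3 -m jog '[{"dr":[-0.9,0,0],"travel":[0,-0.3,0.1],"claw":1},{"dr":[-0.9,0,0],"travel":[0,-0.3,0.1],"claw":1},{"dr":[-0.9,0,0],"travel":[0,-0.3,0.05],"claw":1},{"dr":[0,0,0],"travel":[0,0,0],"claw":1}]' |sed -n 2,4p; python3 st.py
```

```text
ee_pos: [0.5225, 0.0609, 0.3003]
eef_rot: [[0.989, 0.141, -0.038], [0.147, -0.953, 0.265], [0.001, -0.268, -0.963]]
force: [-0.6, 0.0, -2.8]
pivot y,x,z 0.241191726049386 0.0017341855144326443 0.2160193372688812 F [-0.62126728  0.04413832 -2.78848578] tilt 15.545322844188963 [-28.  13.  32. 100. -23.  74. -70.] 23.65
ee_pos: [0.5159, 0.1026, 0.2969]
eef_rot: [[0.988, 0.155, -0.007], [0.155, -0.987, 0.038], [-0.001, -0.038, -0.999]]
force: [-0.7, 0.5, -2.7]
pivot y,x,z 0.26560424840502467 0.0017998427056520896 0.22882823538930264 F [-0.68907415  0.51484725 -2.65065407] tilt 2.193694564424308 [-41.  11.  30. 101.  -8.  70. -89.] 24.05
```

```bash
python3 -m jog '[{"dr":[-0.4,0,0],"travel":[-0.1,-0.6,0],"claw":1},{"dr":[0,0,0],"travel":[-0.13,-0.9,0],"claw":1},{"dr":[0,0,0],"travel":[-0.13,-0.9,0],"claw":1},{"dr":[0,0,0],"travel":[-0.13,-0.9,0],"claw":1},{"dr":[0,0,0],"travel":[-0.1,-0.6,0],"claw":1}]' |sed -n 2,4p
python3 -m jog '[{"dr":[0,0,0.6],"travel":[0,0,0.3],"claw":1},{"dr":[0,0,0.7],"travel":[0,0,0.6],"claw":1},{"dr":[0,0,0.7],"travel":[0,0,0.8],"claw":1},{"dr":[0,0,0.54],"travel":[0,0,0.8],"claw":1},{"dr":[0,0,0],"travel":[0,0,0.6],"claw":1}]' |sed -n 2,4p
```

```text
ee_pos: [0.4696, 0.2503, 0.2983]
eef_rot: [[0.989, 0.148, -0.002], [0.148, -0.989, 0.005], [-0.002, -0.005, -1.0]]
force: [0.1, -0.1, -2.4]
ee_pos: [0.4701, 0.2476, 0.1727]
eef_rot: [[0.997, -0.077, -0.003], [-0.077, -0.997, 0.003], [-0.003, -0.003, -1.0]]
force: [0.1, 0.4, -2.2]
```

```bash
python3 -m jog '[{"dr":[0,0,-0.05],"travel":[-0.16,-0.44,0],"claw":1},{"dr":[0,0,0],"travel":[0,0,0.7],"claw":1},{"dr":[0,0,0],"travel":[0,0,0.7],"claw":1},{"dr":[0,0,0],"travel":[0,0,0.6],"claw":1},{"dr":[0,0,0],"travel":[0,0,0.3],"claw":1}]' |sed -n 2,4p
python3 -m jog '[{"dr":[0,0,0],"travel":[0,0,0.08],"claw":1},{"dr":[0,0,0],"travel":[0,0,0],"claw":1},{"dr":[0,0,0],"travel":[0,0,0],"claw":1}]' |sed -n 2,4p
```

```text
ee_pos: [0.4648, 0.2657, 0.0806]
eef_rot: [[0.997, -0.071, -0.003], [-0.071, -0.997, 0.002], [-0.003, -0.002, -1.0]]
force: [-0.5, 0.2, -3.0]
ee_pos: [0.4664, 0.2673, 0.0805]
eef_rot: [[0.998, -0.07, 0.001], [-0.07, -0.998, 0.004], [0.001, -0.004, -1.0]]
force: [0.3, 0.2, -3.5]
```

```bash
python3 -m jog '[{"dr":[0,0,0],"travel":[0,0,0.12],"claw":1},{"dr":[0,0,0],"travel":[0,0,0.1],"claw":1},{"dr":[0,0,0],"travel":[0,0,0.05],"claw":1},{"dr":[0,0,0],"travel":[0,0,0],"claw":1}]' |sed -n 2,4p
python3 -m jog '[{"dr":[0,0,0],"travel":[0,0,0.03],"claw":1},{"dr":[0,0,0],"travel":[0,0,0],"claw":1}]' |sed -n 2,4p
```

```text
ee_pos: [0.4655, 0.2671, 0.0684]
eef_rot: [[0.998, -0.069, -0.001], [-0.069, -0.998, 0.003], [-0.001, -0.003, -1.0]]
force: [-0.4, -0.0, -2.3]
ee_pos: [0.4658, 0.2672, 0.0681]
eef_rot: [[0.998, -0.069, -0.0], [-0.069, -0.998, 0.004], [-0.0, -0.004, -1.0]]
force: [-2.0, -0.3, 4.9]
```

Seated on the mat (contact of about 7 N). Release, rise, and look.

```bash
python3 -m jog '[{"dr":[0,0,0],"travel":[0,0,-0.01],"claw":1},{"dr":[0,0,0],"travel":[0,0,0],"claw":0.4},{"dr":[0,0,0],"travel":[0,0,0],"claw":-0.2},{"dr":[0,0,0],"travel":[0,0,0],"claw":-0.3},{"dr":[0,0,0],"travel":[0,0,0],"claw":-0.3}]' |sed -n 2,6p
python3 -m jog '[{"dr":[0,0,0],"travel":[0,0,-0.3],"claw":-0.3},{"dr":[0,0,0],"travel":[0,0,-0.7],"claw":-0.3},{"dr":[0,0,0],"travel":[0,0,-1],"claw":-0.3},{"dr":[0,0,0],"travel":[0,0,-1],"claw":-0.3},{"dr":[0,0,0],"travel":[0,0,-1],"claw":-0.3}]' |sed -n 2,6p
python3 -m jog '[{"dr":[0,0,0],"travel":[0,0,-1],"claw":-0.3},{"dr":[0,0,0],"travel":[-0.9,0,0],"claw":-0.3},{"dr":[0,0,0],"travel":[-0.9,0,0],"claw":-0.3},{"dr":[0,0,0],"travel":[-0.5,0,0],"claw":-0.3},{"dr":[0,0,0],"travel":[0,0,0],"claw":-0.3}]'
python3 - <<'E'
from workcell import optics
import cv2,pickle,numpy as np
a=optics.read_camera("top");b=optics.read_camera("scene");pickle.dump((a,b),open("fin.pkl","wb"))
T=a["img"][125:235,165:425];S=b["img"][150:310,130:400]
cv2.imwrite("pics/p7.png",np.vstack([cv2.resize(T,(650,275),interpolation=2),cv2.resize(S,(540,320),interpolation=2)[:,:540].copy() if 0 else cv2.resize(S,(650,325),interpolation=2)])[:,:,::-1])
E
```

```text
ee_pos: [0.4657, 0.2672, 0.0678]
eef_rot: [[0.998, -0.069, -0.0], [-0.069, -0.998, 0.003], [-0.0, -0.003, -1.0]]
force: [0.8, 0.1, 0.5]
finger_gap: 0.479
finger_force: 0.0
ee_pos: [0.4656, 0.2662, 0.2303]
eef_rot: [[0.998, -0.07, 0.0], [-0.07, -0.998, 0.003], [-0.0, -0.003, -1.0]]
force: [1.0, 1.3, -0.2]
finger_gap: 0.648
finger_force: 0.0
clock: 27.95
ee_pos: [0.3718, 0.2732, 0.2689]
eef_rot: [[0.998, -0.067, -0.001], [-0.067, -0.998, 0.005], [-0.001, -0.005, -1.0]]
force: [-0.4, 0.6, -0.2]
finger_gap: 0.651
finger_force: 0.0
```

View pics/p7.png

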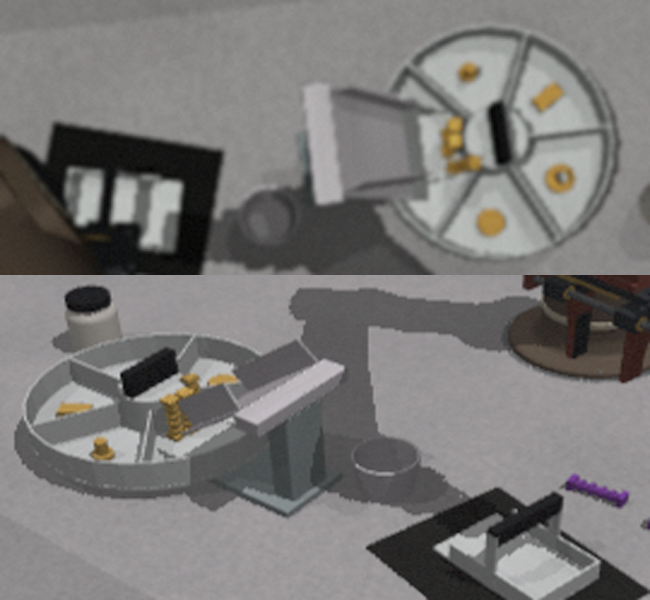

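The tray stands empty and level on the mat, and the shafts lie near the hub in the wide compartment (top crop (455,130)-(470,165)). The picture allowance is spent, so I check the shafts and carousel angle numerically.

Run:
```python
import pickle,cv2,numpy as np
from h import *
r,s=pickle.load(open("fin.pkl","rb"));im=r["img"];h=cv2.cvtColor(im,cv2.COLOR_RGB2HSV)
m=cv2.inRange(h,(8,90,70),(30,255,255))
k,l,st,c=cv2.connectedComponentsWithStats(m)
for i in range(1,k):
    if st[i,4]<6 or c[i][0]<300: continue
    px=np.argwhere(l==i)[:,::-1]
    for z in(.035,.06):
        w=np.array([ray(r,p,z)[:2] for p in px])-[.565,-.238];rr=np.hypot(*w.T);a=(np.degrees(np.arctan2(w[:,1],w[:,0]))-98.4+180)%360-180
        print(c[i].round(),st[i,4],z,"r %.3f-%.3f ang %.0f..%.0f"%(rr.min(),rr.max(),a.min(),a.max()))
g=im.max(2);M=np.zeros(g.shape,np.uint8);M[158:200,352:378]=g[158:200,352:378]<45
cc=max(cv2.findContours(M,cv2.RETR_EXTERNAL,cv2.CHAIN_APPROX_NONE)[0],key=cv2.contourArea)
b=cv2.boxPoints(cv2.minAreaRect(cc));w=np.array([ray(r,p,.125)[:2] for p in b]);e=sorted([w[1]-w[0],w[2]-w[1]],key=np.linalg.norm)
print("bar",w.mean(0),np.degrees(np.arctan2(e[1][1],e[1][0])))
```

```text
[352. 153.] 37 0.035 r 0.093-0.114 ang -88..-75
[352. 153.] 37 0.06 r 0.088-0.109 ang -85..-71
[384. 163.] 68 0.035 r 0.082-0.122 ang -154..-142
[384. 163.] 68 0.06 r 0.074-0.113 ang -155..-143
[346. 179.] 105 0.035 r 0.039-0.065 ang -48..11
[346. 179.] 105 0.06 r 0.043-0.070 ang -41..14
[350. 190.] 63 0.035 r 0.026-0.069 ang 18..57
[350. 190.] 63 0.06 r 0.033-0.074 ang 20..55
[388. 196.] 82 0.035 r 0.086-0.122 ang 136..156
[388. 196.] 82 0.06 r 0.083-0.119 ang 132..153
[361. 214.] 88 0.035 r 0.092-0.123 ang 73..92
[361. 214.] 88 0.06 r 0.096-0.126 ang 71..89
bar [ 0.55901352 -0.23397103] -172.02204901084414
```

```bash
python3 -c "
from workcell import arm;print(arm.sign_off())"
```

```text
the job is handed in; nothing more can be done
None
```

I handed the job in at about 28 s, no verdict returned: the carousel is within about 1° of square under the spout and the tray is empty and level on its mat. All three shafts left the tray by weight. The brass in the widest compartment lies against the hub, but I couldn't pick out three separate shafts. I steered clear of the jar, screwdriver and cup.

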